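Set up the table grill for corn

ROBOT

A 6-joint arm with a two-finger parallel gripper is mounted at the origin on the work surface. World frame = base frame: x ahead of the robot, y to its left, z up, the work surface at z = 0. Lengths are in m, angles in rad, forces in N, time in s.
With the tool pointing down it reaches from about 0.3 to 0.85 m from the base axis. Payload 5.4 kg.
Tool frame: the origin (TCP) lies at the very end of the fingers, on their centre line; the grasp point (between the pads) lies manip.grip_point_offset behind it (manip.grip_point_offset is the distance from the TCP to the grasp point, in m); z points along the fingers, y is the line along which they close (so a half turn about z gives the same grasp; the last joint's range is limited). The gripper opens to 85 mm and grips with 20 to 120 N. Pads are 22 mm wide; open, the fingers measure 114 mm over their backs; the gripper's body (76 mm by 85 mm) begins 54 mm behind the grasp point. The pads swing forward as they close: fully open they stand 13 mm farther back than shut.
Start: joints at [-1.391, 0.158, 1.597, -0, 1.386, -0.21], TCP at [0.218, -0.532, 0.231] pointing down, gripper open.
Joint ranges: [-2.91, 2.91], [-0.94, 2.29], [0.18, 2.7], [-1.29, 4.43], [0.17, 2.64], [-3, 3]. Speed limits (rad/s): [2.57, 2.57, 3.14, 3.14, 3.14, 3.14].

INTERFACE

Orientations are given as a 3x3 rotation matrix whose columns are the frame's x, y, z axes.
In Python, from plant import manip gives the robot as it stands. The module is installed in compiled form; this text tells all that it offers.
- The arm moves only by the tool arm_command, never from a script. Its argument "series" is one flat list of numbers, 5 for each row, row after row: the shift along the tool's x, y, z in cm, then the turn about the tool's z in rad, then the finger opening in cm, from 0 to 8.54. A call has 1 to 12 rows; each row shifts and turns the commanded pose from where the row before left it, along the tool's axes as they then stand; what a row does not reach is not made up. A row lasts 1/12 s, in which the tool goes at most 41.7 mm and 7.16 degrees, less where a joint would pass 70% of its speed; a pose out of reach is approached as far as the arm can. A call is refused whole if a number of a shift passes 4.17 or a number of a turn 0.125, either way. A call with a gripper value outside its range is refused whole. The fingers move at their own pace and stop on an object; the grip force is fixed at half the most. Time passes only in rows, so rows that do not move let the fingers close. It gives the time, the measured TCP pose, the force, the opening and the grip force at its end, in the units of the state.
- manip.state(): the state, without advancing time (a new reading comes with each control period).
- manip.capture(name): name is "side" or "top" or "wrist"; returns a dict with "img" (420x560x3 uint8, red, green, blue), "fovy" (degrees; the focal length in pixels is half the picture's height over the tangent of half this angle, whatever the lens; pixels are square), "cx", "cy" (the principal point, pixels), "k1" (the pictures are not rectified: a ray, as slopes to the right and down, at radius r is drawn at 1 + k1 r^2 times it, then the intrinsics apply), "origin" and "rotation" of the camera in the world. Camera axes: x right, y down, z forward; pixel columns grow to the right and rows downward; lengths in m; the calibration is good to about 2 mm. A picture is of the moment at which its call begins. There is no depth.
- manip.finish_job(): hands the job in; it is judged then, once.
Trained networks look in the newest picture that a camera, given by its name, has taken for a name from the list of things; names that differ only in an ending like _2 or _b are one class to them, and where a whole thing is asked for, a point or a joint stands for the part that bears it (a point fixed in the world has none). Each returns a list of dicts, best first, with "conf" (0 to 1); they miss things now and then, are a little off and sometimes report something else, mostly with a low value. They report only what shows in the picture. A call takes as long as a camera call.
- manip.cut_out(query, camera): "pixels" (420x560 bool, what is visible of it) and "uv" ([column, row] in pixels, amid what is visible of it).
The state is a dict: "time_s": time; "joints": joint angles; "joint_velocities": joint speeds; "joint_efforts": joint torques, N m; "position": TCP position; "eef_rot": TCP orientation; "ft_force": force on the tool from outside, world axes, zero at the start; "moment": the same for the moment, N m; "width": opening from 0.0 (shut) to 1.0 (fully open); "grip_force": force on a finger pad.
Only numpy, scipy, OpenCV 4.12 (cv2) and the standard library are available. Lean on these libraries where they do the work, as an engineer would, in place of code of your own. Each camera call takes 0.05 s, during which the arm holds its last target. There are 200 camera calls.

TASK

Get the electric table grill ready for grilling corn: take the green spatula off the grate and lay it lengthwise in the blue spoon rest, lay every piece of corn from the chopping board flat on the grate, and set the element-height lever with the red ball to its fourth mark, counting from the side nearest the robot. Only when all of that is done, turn the thermostat knob, which is off or nearly off at the start, up to 200. Leave the other things on the counter where they are.

Things in the scene. Friction and masses are not known exactly. Their poses are not given: they have to be found in the camera images.
- grate (a point): Centre of the top of the grill's grate: level steel bars, 236 (x) x 244 (y) mm, 100 mm above the counter, nothing standing up around it; treat it as a flat plate, fingers do not pass between the bars. x points away from the robot, y left along the grill, z up. A heating element below the bars rises as the lever moves.
- grill: Steel electric table grill, fixed; origin on the counter under the grate's centre, axes as the grate's. Right of the grate is a black control box, its flat top also 100 mm high, 240 mm along x, from y = -126 to -242 mm, with the thermostat on it. The height lever stands beside the left end.
- dial_grip (a point): Thermostat knob, middle of its grip: vertical axis at x = -15, y = -184 mm in the grate's axes, 24 mm above the box's top. A black skirt (60 mm across, top 10 mm above the box) carries a grey bar 54 mm long, 14 mm wide, top 35 mm above the box. This point turns with the knob: x runs along the bar towards its white pointer line.
- thermostat (a joint): Thermostat angle, rad, 0 to 4.2 between stops, growing clockwise from above; stays where left (friction 0.05 N m, no clicks). At 0 (off, short red mark) the pointer is to the grate's +x. Long white marks every 0.8 rad: 50 at 0.8, 100 at 1.6, 150 at 2.4, 200 at 3.2, 250 at 4.0 (short ticks half way). Starts between 0 and 0.7.
- lever_pivot (a point): Pivot of the element-height lever, 158 mm left of the grate's centre (in the grate's y) and 60 mm above the counter. The lever swings about the grate's y axis. Does not turn with the lever.
- lever_ball (a point): Centre of the red ball (32 mm across) at the lever's end, 130 mm from the pivot on a straight 10 mm rod; it can be pinched from above with the fingers to its left and right (along the grate's y).
- height_lever (a joint): Lever angle, rad, -0.02 to 1.22; stays where left (friction 0.25 N m). At 0 it leans 0.6 rad from vertical to the robot (grate's -x), at 0.6 it is upright, then away: ball at x = 0.130 sin(angle - 0.6), z = 0.130 cos(angle - 0.6) from the pivot. Five white marks on the quadrant's edge: first at 0, second 0.3, third 0.6, fourth 0.9, fifth 1.2.
- board: Wooden chopping board, fixed, 270 (x) x 200 (y) x 12 mm; origin under its centre. The corn starts on it.
- spatula: Green silicone spatula, 240 mm long, lying flat, bottom flush; at first on the grate. Origin at the middle of its length on its underside; x towards the blade, z up. Handle 18 mm wide, 14 mm thick, from x = -120 to 40 mm; blade 58 mm wide, 6 mm thick, from x = 40 to 120 mm. 90 g, balances near x = 10 mm.
- spatula_grip (a point): Grip point of the spatula: on the handle 5 mm blade-wards of the origin, 7 mm above its underside.
- rest: Blue ceramic spoon rest, a fixed shallow tray 300 (x, its length) x 105 (y) x 14 mm high, walls 6 mm; origin under its centre, floor 6 mm above the counter. The spatula may lie either way round in it.
- bowl: Bystander: white ceramic bowl, 124 mm across, 62 mm high; origin under its centre.
- ladle: Bystander: steel ladle, about 270 mm long, lying; origin under its cup, handle to its -x.
- sauce: Bystander: red sauce bottle with green cap, 60 mm across, 170 mm high, standing; origin under its centre.
- mug: Bystander: blue mug, 76 mm across, 85 mm high, standing; origin under its centre.
- corn1: Piece of sweet corn on the cob (absent in some starts), rigid, 92 mm long, 44 mm thick (slightly eight-sided, does not roll easily), 80 to 170 g. Origin at its centre, x along its length.
- corn2: Piece of sweet corn on the cob (absent in some starts), rigid, 92 mm long, 44 mm thick (slightly eight-sided, does not roll easily), 80 to 170 g. Origin at its centre, x along its length.
- corn3: Piece of sweet corn on the cob (absent in some starts), rigid, 92 mm long, 44 mm thick (slightly eight-sided, does not roll easily), 80 to 170 g. Origin at its centre, x along its length.
- corn4: Piece of sweet corn on the cob (absent in some starts), rigid, 92 mm long, 44 mm thick (slightly eight-sided, does not roll easily), 80 to 170 g. Origin at its centre, x along its length.

How it is judged:
On the way, in this order (a step that is already met when the one before it is completed fails the run):
1. with the thermostat still low: the spatula lies in the spoon rest, all the corn on the board at the start lies on the grate and the lever stands at its fourth mark (x of corn1 in the frame of grate between -0.105 and 0.105 m and y of corn1 in the frame of grate between -0.105 and 0.105 m and z of corn1 in the frame of grate between 0.012 and 0.034 m and angle between each of corn1, corn2, corn3, corn4's own x axis and vertical above 1.35 rad and x of corn2 in the frame of grate between -0.105 and 0.105 m and y of corn2 in the frame of grate between -0.105 and 0.105 m and z of corn2 in the frame of grate between 0.012 and 0.034 m and x of corn3 in the frame of grate between -0.105 and 0.105 m and y of corn3 in the frame of grate between -0.105 and 0.105 m and z of corn3 in the frame of grate between 0.012 and 0.034 m and x of corn4 in the frame of grate between -0.105 and 0.105 m and y of corn4 in the frame of grate between -0.105 and 0.105 m and z of corn4 in the frame of grate between 0.012 and 0.034 m and x of spatula in the frame of rest between -0.045 and 0.045 m and y of spatula in the frame of rest between -0.035 and 0.035 m and z of spatula in the frame of rest below 0.022 m and angle between the x axis of spatula and the x axis of rest, either way round below 0.35 rad and linear speed of spatula below 0.03 m/s and value of joint height_lever between 0.82 and 0.98 rad and value of joint thermostat below 1.2 rad), for 0.2 s.
2. the thermostat is turned to 200 (value of joint thermostat between 3.08 and 3.32 rad), for 0.2 s.
At the end, for the whole second after the job is handed in: All corn lies flat on the grate bars (centre within 105 mm of the grate's centre along each axis), the spatula lies in the rest (middle within 45 mm along, 35 mm across, 20 degrees, either way round), lever at mark four (0.9 rad +- 0.08), thermostat at 200 (3.2 rad +- 0.12) (all of step 2 and x of corn1 in the frame of grate between -0.105 and 0.105 m and y of corn1 in the frame of grate between -0.105 and 0.105 m and z of corn1 in the frame of grate between 0.012 and 0.034 m and angle between each of corn1, corn2, corn3, corn4's own x axis and vertical above 1.35 rad and x of corn2 in the frame of grate between -0.105 and 0.105 m and y of corn2 in the frame of grate between -0.105 and 0.105 m and z of corn2 in the frame of grate between 0.012 and 0.034 m and x of corn3 in the frame of grate between -0.105 and 0.105 m and y of corn3 in the frame of grate between -0.105 and 0.105 m and z of corn3 in the frame of grate between 0.012 and 0.034 m and x of corn4 in the frame of grate between -0.105 and 0.105 m and y of corn4 in the frame of grate between -0.105 and 0.105 m and z of corn4 in the frame of grate between 0.012 and 0.034 m and x of spatula in the frame of rest between -0.045 and 0.045 m and y of spatula in the frame of rest between -0.035 and 0.035 m and z of spatula in the frame of rest below 0.022 m and angle between the x axis of spatula and the x axis of rest, either way round below 0.35 rad and linear speed of spatula below 0.03 m/s and value of joint height_lever between 0.82 and 0.98 rad); the robot touches nothing.
It fails at once if the bowl, ladle, sauce bottle or mug is pushed more than 40 mm from its place (distance of any of bowl, ladle, sauce, mug from where it was at the start of the episode above 0.04 m).
Of corn1, corn2, corn3, corn4 only 3 to 4 are there at a start; the rules pass over those that are not, and their reading is None.
At some moment in a run one of corn1, corn2, corn3, corn4 may be knocked a few centimetres aside while the robot is not near it.
Once in a run the grip may slacken for a moment while it holds something.
It also fails if it takes over 210 s, if anything falls off the work surface, if the arm or the gripper's body presses on something with over 40 N, if the wrist force passes 120 N, or if a joint passes its speed limit or range.

## Working session

There is one attempt and no reset: what is moved stays moved. The work goes in short steps, Python scripts to look and compute and a tool call to move; the robot and the scene stay as the last step left them, time stands still between calls to the robot, and variables do not carry over. Pictures are saved under pics/ and viewed, at most 14 in all, crops included, and the job is handed in when it is done.

Besides the shell and the picture viewer there is one more tool, called as a command line: name --argument value ..., lists and objects as JSON in quotes. arm_command: Moves the arm, as the interface text tells. Its arguments: {"type":"object","properties":{"series":{"type":"array"}},"required":["series"]}

```bash
mkdir -p pics; ls; cat > h.py <<'E'
import numpy as np, cv2
from plant import manip
def K(c):
    f=c["img"].shape[0]/2/np.tan(np.radians(c["fovy"])/2); return np.array([[f,0,c["cx"]],[0,f,c["cy"]],[0,0,1.]]), np.array([c["k1"],0,0,0.])
def toworld(c,uv,z):
    k,d=K(c); p=cv2.undistortPoints(np.float64(uv).reshape(-1,1,2),k,d)[:,0]
    r=np.c_[p,np.ones(len(p))]@np.array(c["rotation"]).T; o=np.array(c["origin"])
    return o+r*((z-o[2])/r[:,2])[:,None]
def proj(c,P):
    k,d=K(c); R=np.array(c["rotation"]).T; q=(np.float64(P).reshape(-1,3)-c["origin"])@R.T
    return cv2.projectPoints(q,np.zeros(3),np.zeros(3),k,d)[0][:,0]
def save(c,n,s=1): cv2.imwrite("pics/"+n,cv2.resize(c["img"][:,:,::-1],None,fx=s,fy=s))
def mask_axis(c,m,z):
    v,u=np.nonzero(m); P=toworld(c,np.c_[u,v],z)[:,:2]; 
    (cx,cy),(w,h),a=cv2.minAreaRect(P.astype(np.float32)*1000)
    if w<h: w,h,a=h,w,a+90
    return cx/1000,cy/1000,w,h,(a+90)%180-90
E
python3 - <<'E'
from h import *
print(manip.grip_point_offset, manip.state())
for n in ["top","side"]:
    c=manip.capture(n); save(c,n+"0.png",1.4); print(n,c["fovy"],c["cx"],c["cy"],c["k1"],c["origin"],c["rotation"])
    for q in ["grate","grill","dial_grip","lever_ball","board","spatula","rest","bowl","ladle","sauce","mug","corn1"]:
        for r in manip.cut_out(q,n): print(q,round(r["conf"],2),np.round(r["uv"]),r["pixels"].sum(), np.round(mask_axis(c,r["pixels"],{"corn1":.034,"spatula":.107,"grate":.1,"dial_grip":.12}.get(q,0.01)),3) if n=="top" else "")
E
```

```text
pics
0.0187 {'time_s': 0.0, 'joints': array([-1.39106425e+00,  1.59081320e-01,  1.59825990e+00, -1.61805011e-05,
        1.38622459e+00, -2.10094618e-01]), 'joint_velocities': array([-2.32979865e-04, -1.38366799e-04,  7.65475156e-04, -2.13054081e-05,
        9.31926144e-05,  1.08534726e-03]), 'joint_efforts': array([-5.83246983e-04, -3.96004307e+01, -3.31427336e+01, -2.35435273e-04,
        8.58056126e-03, -1.03819349e-05]), 'position': array([ 0.21838122, -0.5312438 ,  0.23028493]), 'eef_rot': array([[ 9.24973873e-01,  3.80030524e-01, -3.68383384e-04],
       [ 3.80030496e-01, -9.24971926e-01,  1.93853252e-03],
       [ 3.95957240e-04, -1.93308885e-03, -9.99998053e-01]]), 'ft_force': array([0.11636641, 0.30541602, 0.52196243]), 'moment': array([ 0.01596451,  0.01939232, -0.00987318]), 'grip_force': 0.0, 'width': 1.0014134012890967}
top 42.96886854965446 282.71753453916693 208.88670134119874 0.014494277993031188 [ 0.48880172 -0.08254937  1.48807734] [[-0.01121029 -0.99900485  0.04316982]
 [-0.99979046  0.01193769  0.01662907]
 [-0.01712787 -0.04297436 -0.99892935]]
grate 0.63 [245. 2
[... 1310 characters left out ...]
368253 285.8989229952953 207.52735741825055 -0.030570210262242763 [0.21452122 1.04555072 0.81156294] [[-0.95765266 -0.13394859  0.25487086]
 [-0.28725803  0.5047459  -0.81407273]
 [-0.01960113 -0.85281261 -0.52184906]]
grate 0.6 [272. 236.] 7039 
grill 0.88 [272. 238.] 7054 
dial_grip 0.7 [287. 201.] 182 
lever_ball 0.77 [263. 249.] 316 
board 0.77 [343. 204.] 587 
spatula 0.91 [256. 246.] 558 
rest 0.94 [254. 338.] 4114 
bowl 0.98 [248. 192.] 452 
ladle 0.84 [319. 170.] 218 
sauce 0.73 [274. 168.] 529 
sauce 0.65 [351. 190.] 261 
mug 0.68 [285. 198.] 225 
mug 0.56 [330. 283.] 1214 
corn1 0.84 [351. 188.] 275 
corn1 0.76 [316. 190.] 268 
corn1 0.74 [344. 201.] 253 
corn1 0.55 [320. 185.] 262
```

View pics/top0.png

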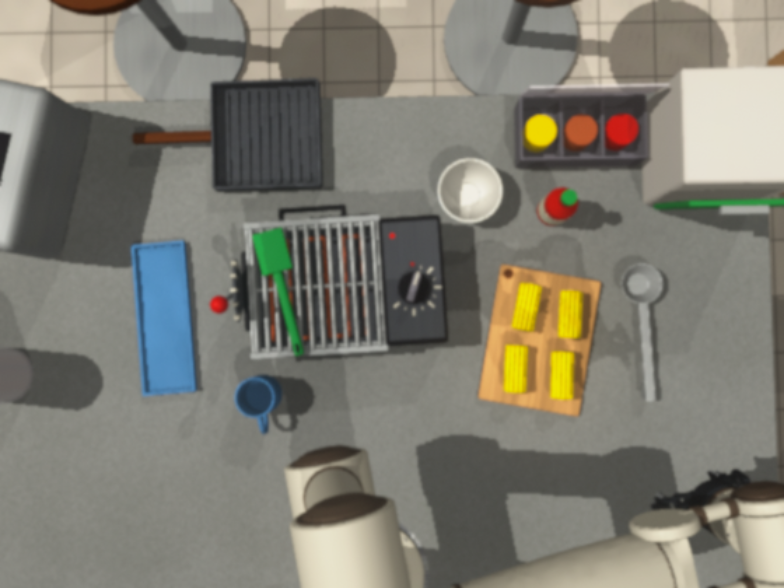

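View pics/side0.png

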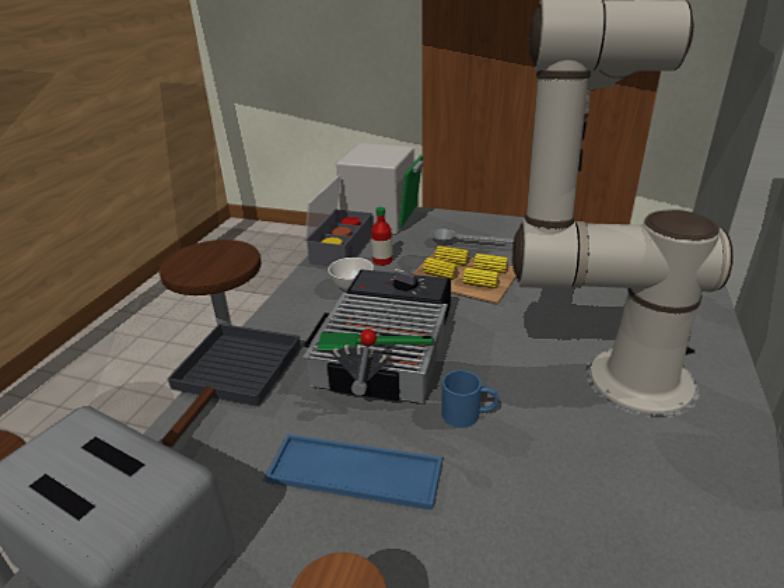

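Both pictures show the scene: four corn pieces (top image ≈ (375,218), (407,223), (368,264), (401,268)), the spatula on the left of the grate with its blade far, and the lever ball at (157,217). The rest is at left. I'll enlarge the grill for an accurate pose.

```bash
python3 - <<'E'
from h import *
c=manip.capture("top"); np.save("top1.npy",c,allow_pickle=True)
im=c["img"][135:270,155:330,::-1]; cv2.imwrite("pics/g.png",cv2.resize(im,None,fx=4.4,fy=4.4,interpolation=cv2.INTER_CUBIC))
for r in manip.cut_out("corn1","top"): print(round(r["conf"],2),np.round(r["uv"]), np.round(mask_axis(c,r["pixels"],.03),3))
s=manip.capture("side"); b=manip.cut_out("lever_ball","side")[0]
hsv=cv2.cvtColor(s["img"],cv2.COLOR_RGB2HSV)
# red ball triangulate
def red(c,box):
    h=cv2.cvtColor(c["img"],cv2.COLOR_RGB2HSV); m=((h[...,0]<6)|(h[...,0]>174))&(h[...,1]>190)&(h[...,2]>90)
    z=np.zeros_like(m); z[box[1]:box[3],box[0]:box[2]]=m[box[1]:box[3],box[0]:box[2]]; v,u=np.nonzero(z); return [(u.min()+u.max())/2,(v.min()+v.max())/2],len(u)
a,n=red(c,(145,200,175,232)); d,k=red(s,(245,225,280,255)); print(a,n,d,k)
A0,A1=toworld(c,[a],.3)[0],np.array(c["origin"]); B0,B1=toworld(s,[d],.3)[0],np.array(s["origin"])
u=(A0-A1)/np.linalg.norm(A0-A1);w=(B0-B1)/np.linalg.norm(B0-B1)
t=np.linalg.lstsq(np.c_[u,-w],B1-A1,rcond=None)[0]; print("ball",A1+t[0]*u,B1+t[1]*w)
E
```

```text
0.8 [374. 220.] [  0.522  -0.311  93.042  44.115 -12.363]
0.67 [373. 263.] [ 0.403 -0.287 95.544 44.649 -4.032]
0.64 [407. 224.] [ 0.508 -0.395 95.588 45.285 -5.322]
[np.float64(156.0), np.float64(217.5)] 83 [np.float64(262.5), np.float64(240.0)] 93
ball [0.52750838 0.24840621 0.19129977] [0.52972313 0.2490945  0.19154154]
```

View pics/g.png

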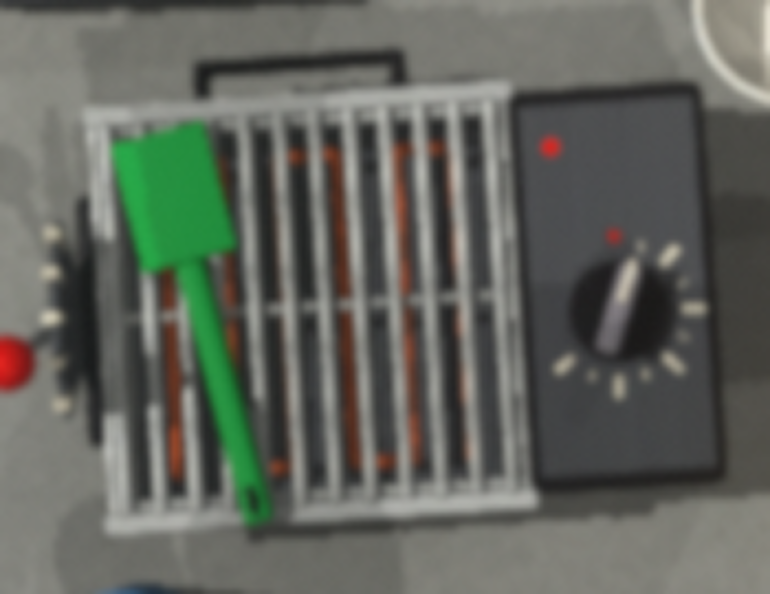

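The crop shows the grate corners at (86,110), (510,85), (536,502), (107,530), and the box corners at (698,86) and (722,474). The dial centre is (622,310), with its pointer a bit clockwise of off.

```bash
python3 - <<'E'
from h import *
from scipy.optimize import least_squares
c=np.load("top1.npy",allow_pickle=True).item()
f=lambda p:(np.array(p)+.5)/4.4-.5+[155,135]
loc=np.array([[.118,.122,.1],[.118,-.122,.1],[-.118,-.122,.1],[-.118,.122,.1],[.12,-.242,.1],[-.12,-.242,.1],[-.015,-.184,.11]])
px=f([[86,110],[510,85],[536,502],[107,530],[698,86],[722,474],[622,310]])
def W(p,L): R=np.array([[np.cos(p[2]),-np.sin(p[2])],[np.sin(p[2]),np.cos(p[2])]]); L=np.atleast_2d(L); return np.c_[L[:,:2]@R.T+p[:2],L[:,2]]
r=least_squares(lambda p:(proj(c,W(p,loc))-px).ravel(),[.56,.08,.04]); p=r.x; print("grill",p,r.fun.reshape(-1,2).round(2).tolist())
ba=-.6; 
for a in np.arange(0,.7,.1): print(a, (W(p,[.13*np.sin(a-.6),.158,.06+.13*np.cos(a-.6)])).round(4))
tip,tail=[toworld(c,[f(q)],.135)[0] for q in ([634,262],[606,350])]
d=tip-tail; print("pointer th", p[2]-np.arctan2(d[1],d[0]), W(p,[-.015,-.184,.124]))
print("4th", W(p,[.13*np.sin(.3),.158,.06+.13*np.cos(.3)]))
r=manip.cut_out("corn1","top")
# spatula & corn by colour
h=cv2.cvtColor(c["img"],cv2.COLOR_RGB2HSV)
def comps(m,z):
    n,l,st,_=cv2.connectedComponentsWithStats(m.astype(np.uint8))
    for i in range(1,n):
        if st[i,4]>200: print(st[i], np.round(mask_axis(c,l==i,z),4))
print("sp"); g=(h[...,0]>50)&(h[...,0]<75)&(h[...,1]>120); g[:,:170]=0;g[:,260:]=0; comps(g,.108)
print("corn"); y=(h[...,0]>22)&(h[...,0]<34)&(h[...,1]>190)&(h[...,2]>90); y[:200]=0; comps(y,.034)
print("rest"); b=(h[...,0]>100)&(h[...,0]<120)&(h[...,1]>120); b[:,150:]=0; comps(b,.012)
q=toworld(c,[f([252,500]),f([190,265]),f([180,140])],.112); print(q)
E
```

```text
grill [0.563113   0.0922568  0.05148876] [[1.38, 2.57], [-2.13, 2.26], [-2.45, -2.3], [1.5, -2.8], [0.9, -1.71], [1.48, 1.95], [-0.67, 0.1]]
0.0 [[0.4817 0.2463 0.1673]]
0.1 [[0.4927 0.2468 0.1741]]
0.2 [[0.5044 0.2474 0.1797]]
0.30000000000000004 [[0.5166 0.2481 0.1842]]
0.4 [[0.5292 0.2487 0.1874]]
0.5 [[0.542  0.2494 0.1894]]
0.6000000000000001 [[0.555 0.25  0.19 ]]
pointer th 0.3713094400875242 [[ 0.55760263 -0.09227134  0.124     ]]
4th [[0.59334809 0.25202461 0.18419374]]
sp
[ 181  163   36   91 1104] [5.51100e-01 1.51700e-01 2.38101e+02 5.99418e+01 1.36964e+01]
corn
[365 202  22  35 551] [  0.522   -0.3113  92.3341  45.2709 -11.7702]
[398 207  18  35 570] [ 0.5067 -0.3936 92.3289 45.8208 -1.2666]
[360 246  17  35 560] [ 0.4023 -0.2876 91.9238 43.2134 -1.0939]
[393 251  17  35 577] [ 0.3881 -0.3763 91.7174 43.0811 -1.1872]
rest
[  94  173   46  109 4015] [  0.5096   0.404  296.6221 106.1507   4.6754]
[[0.44885847 0.12416534 0.112     ]
 [0.58732293 0.15999372 0.112     ]
 [0.66131945 0.16556788 0.112     ]]
```

```bash
cat >> h.py <<'E'
G=np.array([.5631,.0923,.0515])
def gw(x,y): c,s=np.cos(G[2]),np.sin(G[2]); return G[0]+c*x-s*y, G[1]+s*x+c*y
def plan(tx,ty,tz,psi):
    """turn first (half-turn free if psi is a line), then tool shifts in cm"""
    s=manip.state(); R=s["eef_rot"]; cur=np.arctan2(R[1,0],R[0,0]); d=(cur-psi+np.pi)%(2*np.pi)-np.pi
    x=np.array([np.cos(psi),np.sin(psi)]);y=np.array([x[1],-x[0]]); e=np.array([tx,ty])-s["position"][:2]
    print("turn %.3f then x %.2f y %.2f z %.2f cm | pos %s q6 %.2f->~%.2f"%(d,e@x*100,e@y*100,(s["position"][2]-tz)*100,s["position"].round(4),s["joints"][5],np.arctan2(ty,tx)+1.571-psi))
E
python3 -c "
from h import *
plan(.556,.153,.2,.245)"
```

```text
turn 0.145 then x 49.35 y -58.25 z 3.13 cm | pos [ 0.2185 -0.5319  0.2313] q6 -0.21->~1.59
```

arm_command --series '[0,0,0,0.07,5,0,0,0,0.075,5,2.6,-3.07,0,0,5,2.6,-3.07,0,0,5,2.6,-3.07,0,0,5,2.6,-3.07,0,0,5,2.6,-3.07,0,0,5,2.6,-3.07,0,0,5,2.6,-3.07,0,0,5,2.6,-3.07,0,0,5,2.6,-3.07,0,0,5,2.6,-3.07,0,0,5]'

```text
time_s: 2.55
position: [0.3968, -0.1692, 0.2316]
eef_rot: [[0.97, 0.242, 0.001], [0.242, -0.97, -0.001], [0.001, 0.001, -1.0]]
ft_force: [0.3, -0.3, 0.0]
width: 0.587
grip_force: 0.0
```

arm_command --series '[2.6,-3.07,0,0,5,2.6,-3.07,0,0,5,2.6,-3.07,0,0,5,2.6,-3.07,0,0,5,2.6,-3.07,0,0,5,2.6,-3.07,0,0,5,2.6,-3.07,0,0,5,2.6,-3.07,0,0,5,2.6,-3.07,0,0,5,0,0,3,0,5,0,0,0,0,5,0,0,0,0,5]'

```text
time_s: 3.55
position: [0.5548, 0.1538, 0.1995]
eef_rot: [[0.97, 0.243, -0.005], [0.243, -0.97, -0.001], [-0.005, -0.001, -1.0]]
ft_force: [-0.3, -0.6, 0.3]
width: 0.587
grip_force: 0.0
```

```bash
python3 - <<'E'
from h import *
c=manip.capture("wrist"); save(c,"w1.png")
for r in manip.cut_out("spatula","wrist"): print(r["conf"],np.round(mask_axis(c,r["pixels"],.11),4))
plan(.556,.153,.102,.245)
E
```

```text
0.97 [5.519000e-01 1.492000e-01 2.414016e+02 5.742270e+01 1.439380e+01]
turn -0.001 then x -0.05 y -0.01 z 10.01 cm | pos [0.5565 0.153  0.2021] q6 1.39->~1.59
```

View pics/w1.png

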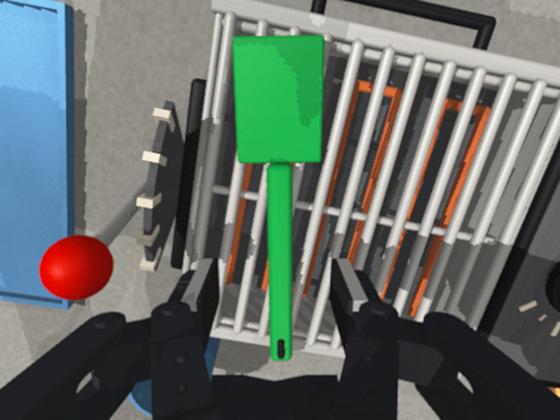

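The wrist picture shows the handle centred between the fingers (column ≈ 281), so I descend.

arm_command --series '[0,0.1,3,0,5,0,0.1,3,0,5,0,0,2,0,5,0,0,1,0,5,0,0,0.8,0,5,0,0,0,0,5,0,0,0,0,0.5,0,0,0,0,0.5,0,0,0,0,0.5,0,0,0,0,0.5,0,0,0,0,0.5,0,0,0,0,0.5]'

```text
time_s: 4.65
position: [0.5584, 0.1519, 0.1054]
eef_rot: [[0.97, 0.242, 0.004], [0.242, -0.97, 0.0], [0.004, 0.001, -1.0]]
ft_force: [-1.4, -0.6, 5.9]
width: 0.188
grip_force: 60.8
```

arm_command --series '[0,0,0,0,0.5,0,0,0,0,0.5,0,0,-2,0,0.5,0,0,-3,0,0.5,0,0,-3,0,0.5,0,0,-3,0,0.5,0,0,-3,0,0.5,0,0,-3,0,0.5,0,0,0,0,0.5,0,0,0,0,0.5]'

```text
time_s: 5.48
position: [0.5581, 0.152, 0.276]
eef_rot: [[0.97, 0.242, 0.005], [0.242, -0.97, 0.0], [0.005, 0.001, -1.0]]
ft_force: [-1.0, 1.0, -2.3]
width: 0.184
grip_force: 59.9
```

```bash
python3 - <<'E'
from h import *
c=manip.capture("wrist"); save(c,"w2.png")
s=manip.state(); print(s["width"],s["grip_force"],s["ft_force"])
for n,z in (("wrist",s["position"][2]+.01),):
  for r in manip.cut_out("spatula",n): print(r["conf"],np.round(mask_axis(c,r["pixels"],z),4))
c=manip.capture("top")
for r in manip.cut_out("rest","top"): print(r["conf"],np.round(mask_axis(c,r["pixels"],.012),4))
plan(.515,.404,.27,.082)
E
```

```text
0.18802935142000254 59.91642951965332 [ 0.26424409 -0.03116    -1.43482364]
0.7 [5.868000e-01 1.586000e-01 1.631054e+02 5.508900e+01 1.465250e+01]
0.76 [  0.5073   0.403  299.8778 108.1151   4.0753]
0.55 [  0.4582  -0.3375 269.1439 199.2431 -10.6904]
turn 0.163 then x -2.01 y -25.47 z 0.12 cm | pos [0.5559 0.1518 0.2712] q6 1.38->~2.15
```

arm_command --series '[0,0,0,0.08,0.5,0,0,0,0.083,0.5,-0.3,-3.6,0,0,0.5,-0.3,-3.6,0,0,0.5,-0.3,-3.6,0,0,0.5,-0.3,-3.6,0,0,0.5,-0.3,-3.7,0,0,0.5,-0.3,-3.7,0,0,0.5,-0.4,-3.7,0,0,0.5,0,0,0,0,0.5,0,0,0,0,0.5]'

```text
time_s: 6.6
position: [0.5126, 0.4056, 0.2711]
eef_rot: [[0.996, 0.085, -0.003], [0.085, -0.996, -0.002], [-0.003, 0.001, -1.0]]
ft_force: [-0.1, -0.9, -0.6]
width: 0.186
grip_force: 59.9
```

```bash
python3 - <<'E'
from h import *
c=manip.capture("wrist"); save(c,"w2.png")
s=manip.state(); print(s["width"],s["grip_force"],s["ft_force"])
for r in manip.cut_out("spatula","wrist"): print(r["conf"],np.round(mask_axis(c,r["pixels"],s["position"][2]+.01),4))
plan(.513,.404,.01,.077)
E
```

```text
0.18557560162420572 59.89383280277252 [-0.00797931 -0.03031803 -1.49752694]
0.85 [  0.5426   0.4079 159.8672  54.2207   5.1896]
0.7 [  0.571    0.3269 114.6898  54.5127  18.5644]
turn 0.005 then x -0.08 y -0.06 z 26.19 cm | pos [0.5139 0.4034 0.2719] q6 1.97->~2.16
```

View pics/w2.png

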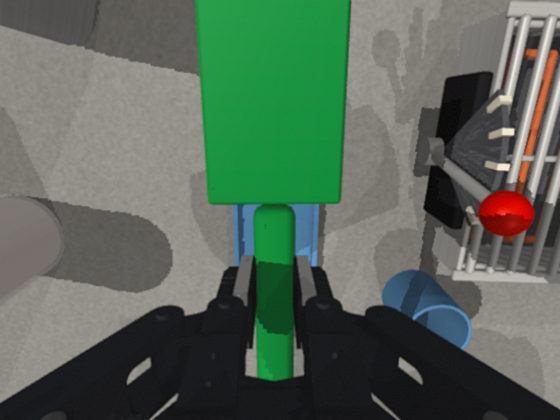

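The spatula is held level above the rest. I lower it and release.

arm_command --series '[0,0,4,0,0.5,0,0,4,0,0.5,0,0,4,0,0.5,0,0,4,0,0.5,0,0,3,0,0.5,0,0,3,0,0.5,0,0,2,0,0.5,0,0,1,0,0.5,0,0,0.5,0,0.5,0,0,0.5,0,0.5,0,0,0,0,0.5,0,0,0,0,0.5]'

```text
time_s: 7.7
position: [0.5152, 0.4045, 0.0148]
eef_rot: [[0.997, 0.081, 0.002], [0.081, -0.997, 0.001], [0.002, -0.001, -1.0]]
ft_force: [-0.1, 0.4, -0.9]
width: 0.188
grip_force: 59.9
```

arm_command --series '[0,0,0,0,3.5,0,0,0,0,3.5,0,0,0,0,3.5,0,0,-1,0,3.5,0,0,-3,0,3.5,0,0,-4,0,4,0,0,-4,0,6,0,0,-4,0,6,0,0,-4,0,6,0,0,-4,0,6,0,0,0,0,6,0,0,0,0,6]'

```text
time_s: 8.7
position: [0.5158, 0.4052, 0.2586]
eef_rot: [[0.997, 0.082, 0.008], [0.082, -0.997, 0.004], [0.008, -0.003, -1.0]]
ft_force: [-0.1, 0.8, -1.4]
width: 0.698
grip_force: 0.0
```

```bash
python3 - <<'E'
from h import *
c=manip.capture("wrist")
for r in manip.cut_out("spatula","wrist"): print(r["conf"],np.round(mask_axis(c,r["pixels"],.015),4))
for r in manip.cut_out("rest","wrist"): print(r["conf"],np.round(mask_axis(c,r["pixels"],.012),4))
plan(.528,.2487,.168,G[2])
plan(.528,.2487,.25,G[2])
E
```

```text
0.84 [  0.5092   0.4042 239.4338  58.0515   4.7653]
0.96 [  0.5101   0.4028 301.3061 106.2724   4.6037]
turn 0.030 then x 0.68 y 15.56 z 8.37 cm | pos [0.5132 0.4038 0.2517] q6 1.97->~1.96
turn 0.030 then x 0.68 y 15.56 z 0.17 cm | pos [0.5132 0.4038 0.2517] q6 1.97->~1.96
```

arm_command --series '[0.1,3,0,0.03,6,0.1,3,0,0,6,0.1,3,0,0,6,0.2,3,0,0,6,0.2,3.5,0,0,6,0,0,0,0,6,0,0,0,0,6]'

```text
time_s: 9.43
position: [0.5294, 0.2482, 0.2514]
eef_rot: [[0.999, 0.049, -0.004], [0.049, -0.999, -0.001], [-0.004, 0.001, -1.0]]
ft_force: [-0.2, 0.2, -0.0]
width: 0.703
grip_force: 0.0
```

```bash
python3 - <<'E'
from h import *
c=manip.capture("wrist"); t=manip.capture("top")
for r in manip.cut_out("lever_ball","wrist"):
  h=cv2.cvtColor(c["img"],cv2.COLOR_RGB2HSV); m=((h[...,0]<6)|(h[...,0]>174))&(h[...,1]>190)&r["pixels"]; print(r["conf"],m.sum(), np.round(mask_axis(c,m if m.sum()>50 else r["pixels"],.187),4))
plan(.5286,.249,.168,G[2])
E
```

```text
0.95 1816 [ 0.5294  0.2472 32.2974 30.208   1.7815]
turn 0.001 then x -0.09 y 0.16 z 8.42 cm | pos [0.5294 0.2506 0.2522] q6 1.75->~1.96
```

arm_command --series '[0,0.2,3,0,6,0,0,3,0,6,0,0,1.5,0,6,0,0,0.8,0,6,0,0,0,0,6,0,0,0,0,1,0,0,0,0,1,0,0,0,0,1,0,0,0,0,1,0,0,0,0,1]'

```text
time_s: 10.42
position: [0.5313, 0.2477, 0.1726]
eef_rot: [[0.999, 0.052, 0.003], [0.052, -0.999, -0.0], [0.003, 0.0, -1.0]]
ft_force: [-2.3, -3.1, 5.3]
width: 0.338
grip_force: 58.9
```

arm_command --series '[0.65,0,-0.1,0,1,0.65,0,-0.1,0,1,0.65,0,-0.05,0,1,0.65,0,0,0,1,0.65,0,0,0,1,0.65,0,0.05,0,1,0.65,0,0.1,0,1,0.65,0,0.1,0,1,0.65,0,0.15,0,1,0.6,0,0.15,0,1,0,0,0,0,1,0,0,0,0,1]'

```text
time_s: 11.42
position: [0.5946, 0.2512, 0.1669]
eef_rot: [[0.999, 0.052, -0.001], [0.052, -0.999, -0.0], [-0.001, 0.0, -1.0]]
ft_force: [-0.3, 0.8, -0.1]
width: 0.115
grip_force: 0.0
```

arm_command --series '[0,0,0,0,5,0,0,0,0,6,0,0,0,0,6,0,0,-2,0,6,0,0,-4,0,6,0,0,-4,0,6,0,0,0,0,6,0,0,0,0,6]'

```text
time_s: 12.08
position: [0.5963, 0.2517, 0.2717]
eef_rot: [[0.999, 0.052, 0.008], [0.052, -0.999, 0.002], [0.008, -0.001, -1.0]]
ft_force: [0.5, 0.9, -0.8]
width: 0.706
grip_force: 0.0
```

```bash
python3 - <<'E'
from h import *
c=manip.capture("wrist"); t=manip.capture("top")
save(c,"w3.png")
for n,c in (("wrist",c),("top",t)):
 for r in manip.cut_out("lever_ball",n):
  h=cv2.cvtColor(c["img"],cv2.COLOR_RGB2HSV); m=((h[...,0]<6)|(h[...,0]>174))&(h[...,1]>190)&r["pixels"]; 
  if m.sum()>40: print(n,r["conf"],m.sum(), np.round(mask_axis(c,m if m.sum()>50 else r["pixels"],.184),4))
h=cv2.cvtColor(t["img"],cv2.COLOR_RGB2HSV)
y=(h[...,0]>22)&(h[...,0]<34)&(h[...,1]>190)&(h[...,2]>90); y[:200]=0; c=t
n,l,st,_=cv2.connectedComponentsWithStats(y.astype(np.uint8))
for i in range(1,n):
  if st[i,4]>100: print(st[i], np.round(mask_axis(t,l==i,.034),4))
plan(.522,-.311,.2,-.2)
E
```

```text
wrist 0.82 1379 [ 0.5379  0.2478 35.6468 30.3896  3.0612]
top 0.54 88 [ 0.5413  0.2527 24.4816 24.2026 44.6688]
[365 202  22  35 557] [  0.5218  -0.3109  92.8451  44.827  -11.872 ]
[398 207  18  35 574] [ 0.5067 -0.3936 92.3289 45.8208 -1.2666]
[359 246  18  35 571] [ 0.4021 -0.2867 93.0752 44.9567 -3.6209]
[393 251  17  35 578] [ 0.3881 -0.3763 91.7174 43.0811 -1.1872]
turn 0.252 then x 4.15 y 56.50 z 6.53 cm | pos [0.5936 0.251  0.2653] q6 1.73->~1.23
```

View pics/w3.png

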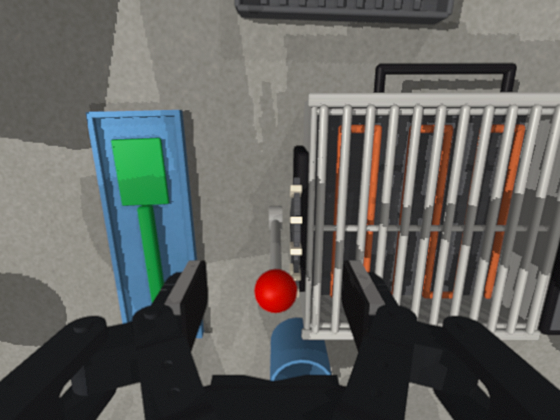

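The pinch slipped and the ball is now at about (0.540, 0.248), so I regrip and move more slowly.

```bash
python3 - <<'E'
from h import *
plan(.540,.2485,.169,G[2])
E
```

```text
turn 0.000 then x -5.36 y -0.03 z 9.63 cm | pos [0.5936 0.251  0.2653] q6 1.73->~1.95
```

arm_command --series '[-2.7,0,0,0,6,-2.65,0,0,0,6,0,0,3,0,6,0,0,3,0,6,0,0,2,0,6,0,0,1.6,0,6,0,0,0,0,1,0,0,0,0,1,0,0,0,0,1,0,0,0,0,1,0,0,0,0,1,0,0,0,0,1]'

```text
time_s: 13.28
position: [0.5409, 0.2482, 0.1711]
eef_rot: [[0.999, 0.052, -0.001], [0.052, -0.999, -0.0], [-0.001, 0.0, -1.0]]
ft_force: [-0.3, -2.0, -6.3]
width: 0.342
grip_force: 59.6
```

arm_command --series '[0.3,0,0,0,1,0.3,0,0,0,1,0.3,0,-0.05,0,1,0.3,0,0,0,1,0.3,0,0,0,1,0.3,0,0,0,1,0.3,0,0,0,1,0.3,0,0.05,0,1,0.3,0,0.05,0,1,0,0,0,0,1,0,0,0,0,1]'

```text
time_s: 14.2
position: [0.5694, 0.2497, 0.1716]
eef_rot: [[0.999, 0.051, 0.003], [0.051, -0.999, 0.0], [0.003, -0.0, -1.0]]
ft_force: [-0.3, -3.6, -1.4]
width: 0.342
grip_force: 59.2
```

arm_command --series '[0.3,0,0.05,0,1,0.3,0,0.05,0,1,0.3,0,0.05,0,1,0.3,0,0.05,0,1,0.3,0,0.05,0,1,0.3,0,0.1,0,1,0.3,0,0.1,0,1,0.3,0,0.1,0,1,0.2,0,0.05,0,1,0,0,0,0,1,0,0,0,0,1]'

```text
time_s: 15.12
position: [0.5938, 0.2514, 0.1644]
eef_rot: [[0.999, 0.052, -0.001], [0.052, -0.999, 0.0], [-0.001, -0.0, -1.0]]
ft_force: [1.0, 0.6, 0.7]
width: 0.121
grip_force: 0.0
```

```bash
python3 - <<'E'
from h import *
print(manip.state()["width"])
x,y=gw(.0384,.158);print(x,y)
plan(x,y,.1655,G[2])
t=manip.capture("side")
r=manip.cut_out("lever_ball","side")[0]; h=cv2.cvtColor(t["img"],cv2.COLOR_RGB2HSV); print(r["conf"],r["uv"], [proj(t,[[*gw(.13*np.sin(a-.6),.158),.06+.13*np.cos(a-.6)]]).round(1).tolist() for a in (.4,.8,.9,1)])
E
```

```text
0.12104138878767907
0.5933156844701719 0.252067244490224
turn 0.001 then x -0.04 y -0.07 z -0.11 cm | pos [0.5938 0.2514 0.1644] q6 1.73->~1.92
0.78 [253.9, 253.8] [[[262.8, 241.2]], [[244.0, 238.8]], [[239.6, 239.2]], [[235.4, 240.0]]]
```

arm_command --series '[0,0,0,0,5,0,0,0,0,6,0,0,0,0,6,0,0,-2,0,6,0,0,-4,0,6,0,0,-4,0,6,0,0,0,0,6,0,0,0,0,6]'

```text
time_s: 15.88
position: [0.5959, 0.2516, 0.2691]
eef_rot: [[0.999, 0.052, 0.008], [0.052, -0.999, 0.002], [0.008, -0.001, -1.0]]
ft_force: [-0.2, -0.5, -0.9]
width: 0.703
grip_force: 0.0
```

```bash
cat >> h.py <<'E'
def ball():
    rays=[]
    for n in ("wrist","top","side"):
        c=manip.capture(n)
        h=cv2.cvtColor(c["img"],cv2.COLOR_RGB2HSV); m=((h[...,0]<6)|(h[...,0]>174))&(h[...,1]>190)&(h[...,2]>60)
        k,l,st,ce=cv2.connectedComponentsWithStats(m.astype(np.uint8))
        e=proj(c,[[*gw(.03,.158),.185]])[0] 
        b=[i for i in range(1,k) if st[i,4]>40]
        if not b: print(n,"none"); continue
        i=min(b,key=lambda i:np.linalg.norm(ce[i]-e)); uv=st[i,:2]+(st[i,2:4]-1)/2
        best=min(np.arange(0,1.22,.005),key=lambda a:np.linalg.norm(proj(c,[[*gw(.13*np.sin(a-.6),.158),.06+.13*np.cos(a-.6)]])[0]-uv))
        q=proj(c,[[*gw(.13*np.sin(best-.6),.158),.06+.13*np.cos(best-.6)]])[0]
        print(n,uv,st[i,2:],"angle %.3f resid %s"%(best,(uv-q).round(1)))
E
python3 -c "
from h import *
ball()"
```

```text
wrist [275.  266.5] [  43   44 1475] angle 0.655 resid [ 1.9 -0.1]
top [155.  203.5] [11 10 88] angle 0.655 resid [-0.3  0.1]
side [250.5 238.5] [12 12 97] angle 0.660 resid [ 0.  -0.4]
```

Fingers left and right of the ball slide off it. I'll turn a quarter so they close fore and aft and push the ball positively.

arm_command --series '[0,0,0,-0.12,8.5,0,0,0,-0.12,8.5,0,0,0,-0.12,8.5,0,0,0,-0.12,8.5,0,0,0,-0.12,8.5,0,0,0,-0.12,8.5,0,0,0,-0.12,8.5,0,0,0,-0.12,8.5,0,0,0,-0.12,8.5,0,0,0,-0.12,8.5,0,0,0,-0.12,8.5,0,0,0,-0.12,8.5]'

```text
time_s: 17.03
position: [0.5931, 0.2509, 0.2624]
eef_rot: [[0.073, 0.997, -0.004], [0.997, -0.073, -0.001], [-0.001, -0.004, -1.0]]
ft_force: [1.1, -0.5, -0.7]
width: 0.993
grip_force: 0.0
```

arm_command --series '[0,0,0,-0.12,8.5,0,0,0,0,8.5,0,0,0,0,8.5]'

```text
time_s: 17.28
position: [0.5933, 0.251, 0.2631]
eef_rot: [[-0.038, 0.999, -0.003], [0.999, 0.038, -0.001], [-0.0, -0.003, -1.0]]
ft_force: [0.5, 0.4, 0.3]
width: 0.994
grip_force: 0.0
```

```bash
python3 - <<'E'
from h import *
x,y=gw(.02,.158)
plan(x,y,.168,G[2]+np.pi/2)
E
```

```text
turn -0.014 then x 0.11 y -1.84 z 9.51 cm | pos [0.5933 0.251  0.2631] q6 0.18->~0.36
```

arm_command --series '[0.1,-1.85,0,-0.014,8.5,0,0,3,0,8.5,0,0,3,0,8.5,0,0,2,0,8.5,0,0,1.5,0,8.5,0,0,0,0,6,0,0,0,0,4,0,0,0,0,2.5,0,0,0,0,2.5,0,0,0,0,2.5,0,0,0,0,2.5,0,0,0,0,2.5]'

```text
time_s: 18.28
position: [0.5764, 0.2517, 0.1719]
eef_rot: [[-0.055, 0.998, 0.003], [0.999, 0.055, 0.001], [0.001, 0.003, -1.0]]
ft_force: [-3.0, -0.4, 7.4]
width: 0.34
grip_force: 58.8
```

arm_command --series '[0,0.3,0,0,2.5,0,0.3,0,0,2.5,0,0.3,0.1,0,2.5,0,0.3,0.1,0,2.5,0,0.3,0.1,0,2.5,0,0.35,0.1,0,2.5,0,0,0,0,2.5,0,0,0,0,2.5,0,0,0,0,2.5]'

```text
time_s: 19.03
position: [0.5935, 0.2526, 0.166]
eef_rot: [[-0.055, 0.998, -0.001], [0.998, 0.055, 0.0], [0.0, -0.001, -1.0]]
ft_force: [-4.0, 0.0, 3.4]
width: 0.337
grip_force: 63.2
```

```bash
python3 - <<'E'
from h import *
print(manip.state()["width"]);ball(); plan(*gw(.0384,.158),.168,G[2]+np.pi/2)
E
```

```text
0.3374908759777386
wrist [274. 299.] [  75   79 4763] angle 0.910 resid [1.6 5.7]
top [400. 145.] [ 21  21 249] angle 1.215 resid [243.7 -31.8]
side [238.5 238.5] [10 12 89] angle 0.925 resid [-0.  -0.8]
turn 0.004 then x -0.05 y -0.02 z -0.20 cm | pos [0.5935 0.2525 0.166 ] q6 0.16->~0.35
```

arm_command --series '[0,0,0,0,3.5,0,0,0,0,4.5,0,0,0,0,5.5,0,0,0,0,5.5,0,0,-3,0,5.5,0,0,-4,0,6,0,0,-2,0,6,0,0,0,-0.12,6,0,0,0,-0.12,6,0,0,0,-0.12,6,0,0,0,-0.12,6,0,0,0,-0.12,6]'

```text
time_s: 20.18
position: [0.5944, 0.2524, 0.2559]
eef_rot: [[-0.614, 0.789, 0.001], [0.789, 0.614, 0.0], [-0.001, 0.001, -1.0]]
ft_force: [0.5, 0.9, 0.5]
width: 0.704
grip_force: 0.0
```

arm_command --series '[0,0,0,-0.12,6,0,0,0,-0.12,6,0,0,0,-0.12,6,0,0,0,-0.12,6,0,0,0,-0.12,6,0,0,0,-0.11,6,0,0,0,0,6]'

```text
time_s: 20.77
position: [0.5944, 0.2523, 0.2559]
eef_rot: [[-0.979, 0.202, 0.001], [0.202, 0.979, 0.0], [-0.001, 0.0, -1.0]]
ft_force: [-0.0, -0.2, -0.3]
width: 0.704
grip_force: 0.0
```

```bash
python3 - <<'E'
from h import *
ball(); plan(.522,-.311,.2,np.pi-.206)
E
```

```text
wrist [271.5 222. ] [  48   47 1719] angle 0.920 resid [-2.4  0.5]
top [400. 145.] [ 21  21 249] angle 1.215 resid [243.7 -31.8]
side [239.  238.5] [11 12 98] angle 0.910 resid [-0.2 -0.7]
turn -0.003 then x -4.46 y -56.62 z 5.58 cm | pos [0.5942 0.2524 0.2558] q6 -1.15->~-1.90
```

Lever is at ≈0.915. Next, the corn.

arm_command --series '[-0.32,-4,0,0,6.3,-0.32,-4,0,0,6.3,-0.32,-4,0,0,6.3,-0.32,-4,0,0,6.3,-0.32,-4,0,0,6.3,-0.32,-4,0,0,6.3,-0.32,-4,0,0,6.3,-0.32,-4,0,0,6.3,-0.32,-4,0,0,6.3,-0.32,-4,0,0,6.3,-0.32,-4,0,0,6.3,-0.32,-4,0,0,6.3]'

```text
time_s: 21.92
position: [0.533, -0.2273, 0.2561]
eef_rot: [[-0.978, 0.207, 0.001], [0.207, 0.978, -0.001], [-0.001, -0.0, -1.0]]
ft_force: [-0.2, 0.1, -0.7]
width: 0.735
grip_force: 0.0
```

arm_command --series '[-0.3,-4,0,0,6.3,-0.3,-4,0,0,6.3,0,-0.6,0,0,6.3,0,0,0,0,6.3,0,0,0,0,6.3]'

```text
time_s: 22.33
position: [0.5218, -0.3105, 0.2557]
eef_rot: [[-0.978, 0.206, 0.0], [0.206, 0.978, 0.001], [0.0, 0.001, -1.0]]
ft_force: [0.3, 1.0, -0.0]
width: 0.735
grip_force: 0.0
```

```bash
cat >> h.py <<'E'
def corns(n="wrist",z=.034):
    c=manip.capture(n); h=cv2.cvtColor(c["img"],cv2.COLOR_RGB2HSV)
    rs=[mask_axis(c,r["pixels"],z) for r in manip.cut_out("corn1",n) if r["conf"]>.3]
    print(n,"net:",[np.round([a[0],a[1],a[2],a[3],np.radians(a[4])],3).tolist() for a in rs])
    y=(h[...,0]>20)&(h[...,0]<36)&(h[...,1]>170)&(h[...,2]>70); y=cv2.morphologyEx(y.astype(np.uint8),cv2.MORPH_OPEN,np.ones((3,3)))
    k,l,st,_=cv2.connectedComponentsWithStats(y)
    for i in range(1,k):
        if st[i,4]>100:
            a=mask_axis(c,l==i,z)
            if a[0]<.68: print(np.round([a[0],a[1],a[2],a[3],np.radians(a[4])],3).tolist())
    return c
E
python3 - <<'E'
from h import *
save(corns(),"w4.png"); plan(.522,-.311,.02,np.pi-.206)
E
```

```text
wrist net: [[0.389, -0.378, 98.658, 47.094, -0.043], [0.524, -0.312, 100.992, 45.097, -0.223], [0.509, -0.397, 99.814, 45.887, -0.068], [0.472, -0.546, 261.882, 77.425, 0.12], [0.403, -0.289, 96.465, 45.817, -0.075]]
[0.402, -0.289, 95.195, 44.887, -0.063]
[0.388, -0.378, 97.315, 45.704, -0.042]
[0.525, -0.313, 97.894, 44.764, -0.208]
[0.51, -0.397, 97.787, 46.129, -0.075]
turn 0.001 then x -0.02 y -0.18 z 23.58 cm | pos [ 0.5222 -0.3092  0.2558] q6 -2.10->~-1.90
```

View pics/w4.png

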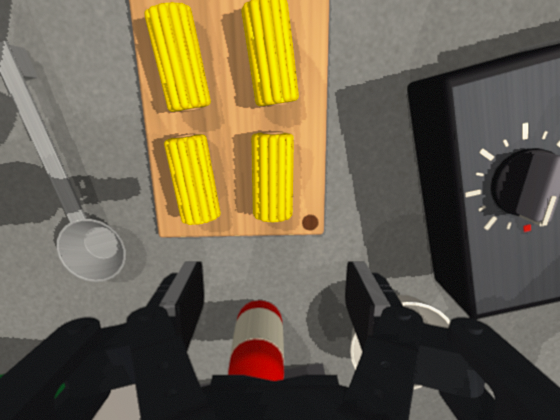

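All four corn pieces show clear gaps, agreeing with the top camera to about 2 mm. I grasp the first.

arm_command --series '[0,-0.2,4,0,6.5,0,0,4,0,6.5,0,0,4,0,6.5,0,0,4,0,6.5,0,0,3,0,6.5,0,0,2.5,0,6.5,0,0,1.2,0,6.5,0,0,0.8,0,6.5,0,0,0,0,3,0,0,0,0,3,0,0,0,0,3,0,0,0,0,3]'

```text
time_s: 23.43
position: [0.5225, -0.3135, 0.0226]
eef_rot: [[-0.979, 0.204, 0.002], [0.204, 0.979, -0.002], [-0.003, -0.002, -1.0]]
ft_force: [-0.5, -0.2, -1.7]
width: 0.5
grip_force: 62.2
```

arm_command --series '[0,0,0,0,3,0,0,0,0,3,0,0,-2,0,3,0,0,-4,0,3,0,0,-4,0,3,0,0,-4,0,3,0,0,-4,0,3,0,0,-2,0,3,0,0,0,-0.12,3,0,0,0,-0.12,3,0,0,0,-0.017,3,0,0,0,0,3]'

```text
time_s: 24.43
position: [0.5211, -0.3125, 0.2204]
eef_rot: [[-0.999, -0.049, -0.001], [-0.049, 0.999, 0.001], [0.001, 0.001, -1.0]]
ft_force: [0.3, 0.5, -2.1]
width: 0.501
grip_force: 62.4
```

```bash
python3 - <<'E'
from h import *
s=manip.state(); print(s["width"],s["grip_force"],s["ft_force"]); plan(*gw(.055,-.05),.2,np.pi+G[2])
E
```

```text
0.5009221663021822 62.425761222839355 [ 0.33152779  0.45894754 -2.09519311]
turn -0.003 then x -11.78 y 35.21 z 2.04 cm | pos [ 0.5211 -0.3125  0.2204] q6 -2.36->~-1.55
```

arm_command --series '[-1.18,3.52,0,0,3,-1.18,3.52,0,0,3,-1.18,3.52,0,0,3,-1.18,3.52,0,0,3,-1.18,3.52,0,0,3,-1.18,3.52,0,0,3,-1.18,3.52,0,0,3,-1.18,3.52,0,0,3,-1.18,3.52,0,0,3,-1.18,3.52,0,0,3,0,0,0,0,3,0,0,0,0,3]'

```text
time_s: 25.43
position: [0.621, 0.0468, 0.22]
eef_rot: [[-0.999, -0.052, -0.001], [-0.052, 0.999, -0.0], [0.001, 0.0, -1.0]]
ft_force: [-0.3, 0.0, -2.3]
width: 0.5
grip_force: 62.4
```

```bash
python3 - <<'E'
from h import *
s=manip.state(); print(s["width"],s["grip_force"],s["ft_force"]); plan(*gw(.055,-.05),.11,np.pi+G[2])
E
```

```text
0.5004484343191768 62.359381914138794 [-0.25688186  0.03869447 -2.30677084]
turn 0.001 then x 0.04 y -0.16 z 11.00 cm | pos [0.621  0.0468 0.22  ] q6 -1.74->~-1.55
```

arm_command --series '[0,0,3.5,0,3,0,0,3.5,0,3,0,0,2,0,3,0,0,1,0,3,0,0,0.6,0,3,0,0,0.4,0,3,0,0,0,0,3,0,0,0,0,6,0,0,0,0,6,0,0,0,0,6,0,0,-2,0,6,0,0,-4,0,6]'

```text
time_s: 26.43
position: [0.6177, 0.0453, 0.1664]
eef_rot: [[-0.999, -0.051, -0.01], [-0.051, 0.999, 0.001], [0.01, 0.002, -1.0]]
ft_force: [0.5, 0.2, -0.6]
width: 0.703
grip_force: 0.0
```

arm_command --series '[0,0,-4,0,6,0,0,0,0.1,6.3,0,0,0,0,6.3]'

```text
time_s: 26.68
position: [0.6238, 0.0447, 0.2159]
eef_rot: [[-0.999, 0.051, 0.009], [0.051, 0.999, -0.001], [-0.009, -0.001, -1.0]]
ft_force: [0.8, 0.5, -1.3]
width: 0.736
grip_force: 0.0
```

```bash
python3 - <<'E'
from h import *
corns("top",.034); plan(.510,-.396,.2,np.pi-.055)
E
```

```text
top net: [[0.404, -0.286, 95.735, 48.883, -0.056], [0.544, -0.432, 95.925, 45.003, -0.2], [0.393, -0.378, 97.177, 45.765, -0.021], [0.598, 0.054, 45.774, 27.547, -1.516], [0.471, -0.533, 264.428, 77.922, -0.024]]
[0.544, -0.431, 94.976, 48.41, -0.154]
[0.402, -0.286, 91.92, 45.85, -0.019]
[0.388, -0.376, 91.812, 43.08, -0.021]
turn 0.008 then x 8.67 y -44.64 z 1.10 cm | pos [0.6211 0.045  0.211 ] q6 -1.65->~-2.18
```

A corn piece was knocked to about (0.544, -0.431). I go above it and check with the wrist camera.

```bash
python3 -c "
from h import *
plan(.544,-.431,.22,np.pi-.18)"
```

```text
turn 0.133 then x -0.93 y -48.21 z -0.90 cm | pos [0.6211 0.045  0.211 ] q6 -1.65->~-2.06
```

arm_command --series '[0,0,0,0.065,6.3,0,0,0,0.068,6.3,-0.1,-4,-0.1,0,6.3,-0.1,-4,-0.1,0,6.3,-0.1,-4,-0.1,0,6.3,-0.1,-4,-0.1,0,6.3,-0.1,-4,-0.1,0,6.3,-0.1,-4,-0.1,0,6.3,-0.1,-4,-0.1,0,6.3,-0.1,-4,-0.1,0,6.3,-0.1,-4,-0.1,0,6.3,0,-4,0,0,6.3]'

```text
time_s: 27.78
position: [0.5565, -0.3514, 0.2181]
eef_rot: [[-0.984, 0.179, -0.002], [0.179, 0.984, 0.002], [0.002, 0.002, -1.0]]
ft_force: [0.3, -0.0, 0.4]
width: 0.736
grip_force: 0.0
```

arm_command --series '[0,-4,0,0,6.3,0,-4.1,0,0,6.3,0,0,0,0,6.3,0,0,0,0,6.3]'

```text
time_s: 28.12
position: [0.5414, -0.4312, 0.2172]
eef_rot: [[-0.983, 0.183, -0.003], [0.183, 0.983, 0.003], [0.003, 0.002, -1.0]]
ft_force: [-0.1, -0.2, -0.1]
width: 0.736
grip_force: 0.0
```

```bash
python3 - <<'E'
from h import *
save(corns("wrist",.034),"w5.png"); corns("top",.034); plan(.544,-.431,.02,np.pi-.18)
c=manip.capture("top"); im=c["img"][180:290,140:500,::-1]; cv2.imwrite("pics/t5.png",cv2.resize(im,None,fx=2.2,fy=2.2,interpolation=cv2.INTER_CUBIC))
E
```

```text
wrist net: [[0.546, -0.433, 101.072, 44.444, -0.165], [0.429, -0.29, 48.025, 46.371, 1.467], [0.414, -0.378, 51.603, 45.922, -0.05]]
[0.412, -0.379, 49.166, 44.906, -0.04]
[0.428, -0.289, 47.567, 45.498, 1.503]
[0.547, -0.434, 98.514, 44.838, -0.165]
top net: [[0.409, -0.288, 89.327, 48.63, -0.018], [0.631, 0.055, 101.732, 49.331, -0.007], [0.558, -0.422, 79.195, 37.335, -0.481], [0.511, 0.402, 237.938, 61.041, 0.047]]
[0.63, 0.055, 100.184, 47.448, 0.047]
[0.554, -0.424, 73.098, 28.663, -0.153]
[0.406, -0.287, 85.924, 46.573, -0.073]
turn 0.001 then x -0.10 y -0.28 z 19.91 cm | pos [ 0.5435 -0.428   0.2191] q6 -2.23->~-2.06
```

View pics/w5.png

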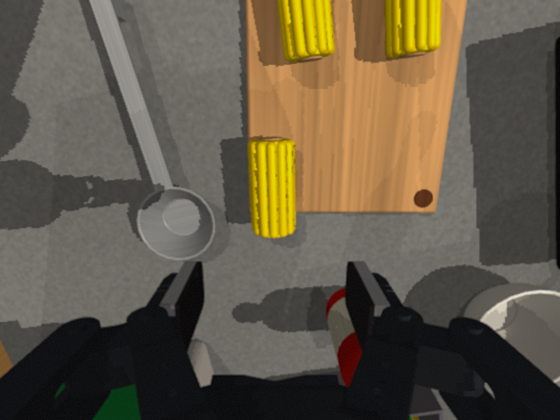

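Corn lies flat, overhanging the board slightly, with about 30 mm between it and the ladle cup. I use a narrower opening.

arm_command --series '[-0.2,-0.35,4,-0.015,5.8,0,0,4,0,5.8,0,0,4,0,5.8,0,0,3,0,5.8,0,0,2,0,5.8,0,0,1.5,0,5.8,0,0,1.2,0,5.8,0,0,0,0,3,0,0,0,0,3,0,0,0,0,3,0,0,0,0,3,0,0,0,0,3]'

```text
time_s: 29.37
position: [0.5451, -0.4344, 0.0244]
eef_rot: [[-0.986, 0.166, 0.002], [0.166, 0.986, -0.002], [-0.002, -0.002, -1.0]]
ft_force: [-0.0, 0.9, 0.3]
width: 0.497
grip_force: 63.3
```

arm_command --series '[0,0,0,0,3,0,0,-2,0,3,0,0,-4,0,3,0,0,-4,0,3,0,0,-4,0,3,0,0,-4,0,3,0,0,-2,0,3,0,0,0,-0.11,3,0,0,0,-0.11,3,0,0,0,0,3,0,0,0,0,3]'

```text
time_s: 30.28
position: [0.5443, -0.4335, 0.2227]
eef_rot: [[-0.999, -0.05, -0.0], [-0.05, 0.999, 0.0], [0.0, 0.0, -1.0]]
ft_force: [0.2, -0.8, -0.8]
width: 0.499
grip_force: 63.3
```

```bash
python3 - <<'E'
from h import *
s=manip.state(); print(s["width"],s["grip_force"],s["ft_force"]); plan(*gw(-.055,-.05),.22,np.pi+G[2])
E
```

```text
0.4994766853558635 63.299328088760376 [ 0.24918807 -0.76023119 -0.8338621 ]
turn -0.001 then x 0.91 y 47.41 z 0.27 cm | pos [ 0.5443 -0.4335  0.2227] q6 -2.47->~-1.54
```

View pics/t5.png

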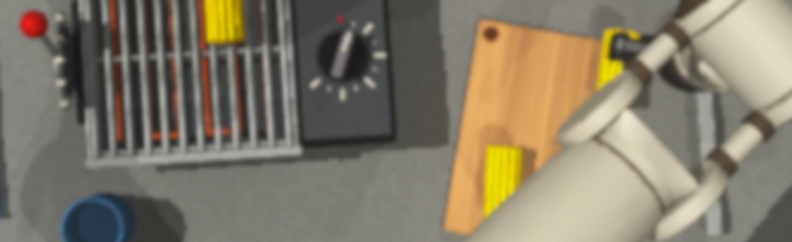

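arm_command --series '[0.08,3.95,0,0,3,0.08,3.95,0,0,3,0.08,3.95,0,0,3,0.08,3.95,0,0,3,0.08,3.95,0,0,3,0.08,3.95,0,0,3,0.08,3.95,0,0,3,0.08,3.95,0,0,3,0.08,3.95,0,0,3,0.08,3.95,0,0,3,0.08,3.95,0,0,3,0.08,3.95,0,0,3]'

```text
time_s: 31.28
position: [0.5089, 0.0411, 0.2227]
eef_rot: [[-0.999, -0.05, -0.0], [-0.05, 0.999, 0.0], [0.0, 0.0, -1.0]]
ft_force: [-0.5, 0.2, -0.6]
width: 0.497
grip_force: 63.4
```

arm_command --series '[0,0,3,0,3,0,0,0,0,3,0,0,0,0,3]'

```text
time_s: 31.53
position: [0.508, 0.0394, 0.1912]
eef_rot: [[-0.999, -0.052, -0.005], [-0.052, 0.999, 0.0], [0.005, 0.0, -1.0]]
ft_force: [0.4, -0.0, -0.3]
width: 0.499
grip_force: 63.3
```

```bash
python3 - <<'E'
from h import *
s=manip.state(); print(s["width"],s["grip_force"],s["ft_force"]); plan(*gw(-.055,-.05),.111,np.pi+G[2])
E
```

```text
0.4989000380814924 63.32281708717346 [ 0.39931734 -0.03821387 -0.32239631]
turn 0.001 then x -0.27 y -0.00 z 8.02 cm | pos [0.508  0.0394 0.1912] q6 -1.78->~-1.54
```

arm_command --series '[-0.1,0,3.5,0,3,0,0,2,0,3,0,0,1.2,0,3,0,0,0.8,0,3,0,0,0.4,0,3,0,0,0,0,3,0,0,0,0,6,0,0,0,0,6,0,0,0,0,6,0,0,-2,0,6,0,0,-4,0,6,0,0,-4,0,6]'

```text
time_s: 32.53
position: [0.5095, 0.0395, 0.2143]
eef_rot: [[-0.999, -0.053, -0.003], [-0.053, 0.999, 0.001], [0.003, 0.001, -1.0]]
ft_force: [1.4, 0.8, 0.5]
width: 0.703
grip_force: 0.0
```

```bash
python3 - <<'E'
from h import *
plan(.402,-.287,.22,np.pi-.05)
E
```

```text
turn 0.103 then x 9.10 y -33.15 z -0.57 cm | pos [0.5095 0.0395 0.2143] q6 -1.78->~-2.14
```

arm_command --series '[0,0,0,0.103,6.3,1,-3.68,0,0,6.3,1,-3.68,0,0,6.3,1,-3.68,0,0,6.3,1,-3.68,0,0,6.3,1,-3.68,0,0,6.3,1,-3.68,0,0,6.3,1,-3.68,0,0,6.3,1,-3.68,0,0,6.3,1.1,-3.7,0,0,6.3,0,0,0,0,6.3,0,0,0,0,6.3]'

```text
time_s: 33.53
position: [0.4028, -0.2889, 0.2145]
eef_rot: [[-0.999, 0.053, 0.001], [0.053, 0.999, -0.001], [-0.001, -0.001, -1.0]]
ft_force: [1.6, 0.7, 0.3]
width: 0.737
grip_force: 0.0
```

```bash
python3 - <<'E'
from h import *
corns("wrist",.034); corns("top",.122); plan(.402,-.288,.022,np.pi-.05)
E
```

```text
wrist net: [[0.406, -0.289, 101.013, 45.429, -0.071]]
[0.393, -0.379, 97.689, 46.155, -0.043]
[0.407, -0.289, 99.164, 44.845, -0.057]
top net: [[0.511, 0.04, 95.68, 44.168, 0.059], [0.621, 0.046, 99.337, 48.833, 0.062]]
[0.621, 0.047, 94.12, 44.994, 0.047]
[0.511, 0.041, 93.167, 44.426, 0.064]
[0.429, -0.277, 43.405, 43.152, -0.018]
turn 0.002 then x 0.17 y -0.21 z 19.20 cm | pos [ 0.4038 -0.286   0.214 ] q6 -2.38->~-2.14
```

arm_command --series '[0,-0.1,4,0,6.3,0,0,4,0,6.3,0,0,4,0,6.3,0,0,3,0,6.3,0,0,2,0,6.3,0,0,1.2,0,6.3,0,0,1,0,6.3,0,0,0,0,3,0,0,0,0,3,0,0,0,0,3,0,0,0,0,3,0,0,0,0,3]'

```text
time_s: 34.73
position: [0.4038, -0.2887, 0.0228]
eef_rot: [[-0.999, 0.05, 0.001], [0.05, 0.999, -0.002], [-0.001, -0.001, -1.0]]
ft_force: [0.1, 0.1, -1.0]
width: 0.503
grip_force: 62.0
```

arm_command --series '[0,0,0,0,3,0,0,-2,0,3,0,0,-4,0,3,0,0,-4,0,3,0,0,-4,0,3,0,0,-4,0,3,0,0,-2,0,3,0,0,0,-0.103,3,0,0,0,0,3,0,0,0,0,3]'

```text
time_s: 35.57
position: [0.4029, -0.2879, 0.2216]
eef_rot: [[-0.999, -0.051, -0.0], [-0.051, 0.999, 0.0], [0.0, 0.0, -1.0]]
ft_force: [1.0, 0.5, -1.2]
width: 0.499
grip_force: 62.0
```

```bash
python3 - <<'E'
from h import *
s=manip.state(); print(s["width"],s["grip_force"],s["ft_force"]); plan(*gw(.055,.05),.22,np.pi+G[2])
E
```

```text
0.49891454283321285 62.035056352615356 [ 1.03914861  0.4810262  -1.2410001 ]
turn -0.001 then x -23.45 y 42.15 z 0.16 cm | pos [ 0.4029 -0.2879  0.2216] q6 -2.49->~-1.39
```

arm_command --series '[-1.95,3.51,0,0,3,-1.95,3.51,0,0,3,-1.95,3.51,0,0,3,-1.95,3.51,0,0,3,-1.95,3.51,0,0,3,-1.95,3.51,0,0,3,-1.95,3.51,0,0,3,-1.95,3.51,0,0,3,-1.95,3.51,0,0,3,-1.95,3.51,0,0,3,-1.95,3.51,0,0,3,-1.95,3.51,0,0,3]'

```text
time_s: 36.57
position: [0.614, 0.1468, 0.2197]
eef_rot: [[-0.999, -0.051, -0.003], [-0.051, 0.999, -0.0], [0.003, -0.0, -1.0]]
ft_force: [-0.2, -1.5, -0.6]
width: 0.504
grip_force: 62.0
```

arm_command --series '[0,0,3,0,3,0,0,0,0,3,0,0,0,0,3]'

```text
time_s: 36.82
position: [0.6119, 0.1448, 0.1881]
eef_rot: [[-0.999, -0.052, -0.008], [-0.052, 0.999, -0.001], [0.008, -0.0, -1.0]]
ft_force: [0.8, -0.5, -0.7]
width: 0.502
grip_force: 61.9
```

```bash
python3 - <<'E'
from h import *
s=manip.state(); print(s["width"],s["grip_force"],s["ft_force"]); plan(*gw(.055,.05),.111,np.pi+G[2])
E
```

```text
0.501821701556087 61.934823989868164 [ 0.79159395 -0.48247419 -0.69702579]
turn 0.001 then x -0.35 y 0.01 z 7.71 cm | pos [0.6119 0.1448 0.1881] q6 -1.58->~-1.39
```

arm_command --series '[-0.2,0,3.5,0,3,0,0,2,0,3,0,0,1,0,3,0,0,0.8,0,3,0,0,0.4,0,3,0,0,0,0,3,0,0,0,0,6,0,0,0,0,6,0,0,0,0,6,0,0,-2,0,6,0,0,-4,0,6,0,0,-4,0,6]'

```text
time_s: 37.82
position: [0.6153, 0.145, 0.2149]
eef_rot: [[-0.999, -0.053, -0.003], [-0.053, 0.999, -0.0], [0.003, 0.0, -1.0]]
ft_force: [0.4, -0.5, 0.8]
width: 0.704
grip_force: 0.0
```

```bash
python3 - <<'E'
from h import *
plan(.390,-.378,.22,np.pi-.035)
E
```

```text
turn 0.088 then x 20.68 y -53.05 z -0.51 cm | pos [0.6153 0.145  0.2149] q6 -1.58->~-2.31
```

arm_command --series '[0,0,0,0.088,6.3,1.38,-3.54,0,0,6.3,1.38,-3.54,0,0,6.3,1.38,-3.54,0,0,6.3,1.38,-3.54,0,0,6.3,1.38,-3.54,0,0,6.3,1.38,-3.54,0,0,6.3,1.38,-3.54,0,0,6.3,1.38,-3.54,0,0,6.3,1.38,-3.54,0,0,6.3,1.38,-3.54,0,0,6.3,1.38,-3.54,0,0,6.3]'

```text
time_s: 38.82
position: [0.4506, -0.2407, 0.216]
eef_rot: [[-0.999, 0.035, 0.002], [0.035, 0.999, -0.001], [-0.002, -0.001, -1.0]]
ft_force: [0.5, -0.9, -0.6]
width: 0.737
grip_force: 0.0
```

arm_command --series '[1.38,-3.54,0,0,6.3,1.38,-3.54,0,0,6.3,1.38,-3.54,0,0,6.3,1.36,-3.5,0,0,6.3,0,0,0,0,6.3,0,0,0,0,6.3]'

```text
time_s: 39.32
position: [0.3907, -0.3798, 0.2156]
eef_rot: [[-0.999, 0.038, 0.001], [0.038, 0.999, -0.001], [-0.001, -0.001, -1.0]]
ft_force: [0.7, 0.9, -0.1]
width: 0.734
grip_force: 0.0
```

```bash
python3 - <<'E'
from h import *
corns("wrist",.034); corns("top",.122); plan(.390,-.378,.022,np.pi-.035)
E
```

```text
wrist net: [[0.393, -0.378, 100.006, 44.485, -0.041]]
[0.394, -0.378, 98.214, 44.882, -0.04]
top net: [[0.616, 0.146, 96.909, 46.302, 0.054], [0.512, 0.041, 94.85, 48.778, -0.009], [0.622, 0.046, 96.354, 44.42, 0.044], [0.397, -0.357, 86.307, 43.006, -0.021]]
[0.621, 0.047, 94.575, 44.855, 0.047]
[0.616, 0.148, 95.128, 46.29, 0.061]
[0.511, 0.041, 93.007, 44.477, 0.07]
[0.395, -0.36, 88.721, 42.999, -0.021]
turn 0.002 then x 0.20 y -0.11 z 19.30 cm | pos [ 0.392 -0.377  0.215] q6 -2.53->~-2.31
```

arm_command --series '[0,0,4,0,6.3,0,0,4,0,6.3,0,0,4,0,6.3,0,0,3,0,6.3,0,0,2,0,6.3,0,0,1.2,0,6.3,0,0,1.1,0,6.3,0,0,0,0,3,0,0,0,0,3,0,0,0,0,3,0,0,0,0,3,0,0,0,0,3]'

```text
time_s: 40.52
position: [0.3918, -0.3788, 0.0229]
eef_rot: [[-0.999, 0.035, 0.001], [0.035, 0.999, -0.002], [-0.001, -0.002, -1.0]]
ft_force: [0.1, -0.3, -1.1]
width: 0.502
grip_force: 62.9
```

arm_command --series '[0,0,0,0,3,0,0,-2,0,3,0,0,-4,0,3,0,0,-4,0,3,0,0,-4,0,3,0,0,-4,0,3,0,0,-2,0,3,0,0,0,-0.088,3,0,0,0,0,3,0,0,0,0,3]'

```text
time_s: 41.35
position: [0.3911, -0.3778, 0.2215]
eef_rot: [[-0.999, -0.051, -0.0], [-0.051, 0.999, 0.0], [0.0, 0.0, -1.0]]
ft_force: [0.4, -0.3, -1.6]
width: 0.5
grip_force: 63.1
```

```bash
python3 - <<'E'
from h import *
s=manip.state(); print(s["width"],s["grip_force"],s["ft_force"]); plan(*gw(-.055,.05),.22,np.pi+G[2])
E
```

```text
0.5001499863048025 63.10554027557373 [ 0.35297963 -0.25024574 -1.59752838]
turn -0.000 then x -14.10 y 51.06 z 0.15 cm | pos [ 0.3911 -0.3778  0.2215] q6 -2.61->~-1.35
```

arm_command --series '[-1,3.65,0,0,3,-1,3.65,0,0,3,-1,3.65,0,0,3,-1,3.65,0,0,3,-1,3.65,0,0,3,-1,3.65,0,0,3,-1,3.65,0,0,3,-1,3.65,0,0,3,-1,3.65,0,0,3,-1,3.65,0,0,3,-1,3.65,0,0,3,-1,3.65,0,0,3]'

```text
time_s: 42.35
position: [0.4869, 0.0677, 0.2203]
eef_rot: [[-0.999, -0.051, -0.003], [-0.051, 0.999, 0.0], [0.003, 0.0, -1.0]]
ft_force: [0.8, 0.2, -1.3]
width: 0.498
grip_force: 63.0
```

arm_command --series '[-1,3.65,0,0,3,-1.1,3.6,0,0,3,0,0,3,0,3,0,0,0,0,3,0,0,0,0,3]'

```text
time_s: 42.77
position: [0.5026, 0.1392, 0.1889]
eef_rot: [[-0.999, -0.053, -0.007], [-0.053, 0.999, -0.001], [0.007, -0.0, -1.0]]
ft_force: [0.4, -0.4, -1.2]
width: 0.502
grip_force: 62.9
```

```bash
python3 - <<'E'
from h import *
s=manip.state(); print(s["width"],s["grip_force"],s["ft_force"]); plan(*gw(-.055,.05),.111,np.pi+G[2])
E
```

```text
0.5024161139625994 62.93028116226196 [ 0.36748967 -0.43620481 -1.24066792]
turn 0.001 then x -0.30 y 0.01 z 7.79 cm | pos [0.5026 0.1392 0.1889] q6 -1.59->~-1.35
```

arm_command --series '[0,0,3.5,0,3,0,0,2,0,3,0,0,1.1,0,3,0,0,0.8,0,3,0,0,0.4,0,3,0,0,0,0,3,0,0,0,0,6,0,0,0,0,6,0,0,0,0,6,0,0,-2,0,6,0,0,-4,0,6,0,0,-4,0,6]'

```text
time_s: 43.77
position: [0.5038, 0.1392, 0.2143]
eef_rot: [[-0.999, -0.053, -0.003], [-0.053, 0.999, -0.0], [0.003, 0.0, -1.0]]
ft_force: [0.2, 1.0, 0.3]
width: 0.703
grip_force: 0.0
```

```bash
python3 - <<'E'
from h import *
x,y=gw(-.015,-.184); print(x,y); plan(x,y,.25,np.pi+G[2]-.37)
E
```

```text
0.5575916992474871 -0.09222820549395658
turn 0.372 then x -12.35 y -20.29 z -3.57 cm | pos [0.5038 0.1392 0.2143] q6 -1.59->~-1.42
```

arm_command --series '[0,0,-2,0.124,5,0,0,-1.6,0.124,5,0,0,0,0.124,5,-2.06,-3.38,0,0,5,-2.06,-3.38,0,0,5,-2.06,-3.38,0,0,5,-2.06,-3.38,0,0,5,-2.06,-3.38,0,0,5,-2.06,-3.38,0,0,5,0,0,0,0,5,0,0,0,0,5]'

```text
time_s: 44.68
position: [0.5591, -0.094, 0.2503]
eef_rot: [[-0.949, 0.317, 0.001], [0.317, 0.949, -0.0], [-0.001, 0.0, -1.0]]
ft_force: [0.1, 0.6, 1.4]
width: 0.581
grip_force: 0.0
```

```bash
python3 - <<'E'
from h import *
corns("top",.122); ball()
c=manip.capture("wrist"); save(c,"w6.png",1.4)
for r in manip.cut_out("dial_grip","wrist"): print(r["conf"],r["uv"],mask_axis(c,r["pixels"],.135))
for a in (0,.37,3.2): print(a,proj(c,[[*gw(-.015+.027*np.cos(-a),-.184+.027*np.sin(-a)),.135],[*gw(-.015,-.184),.135]]).round(1).tolist())
plan(*gw(-.015,-.184),.108,np.pi+G[2]-.37)
c=manip.capture("top")
for q in ("spatula","bowl","ladle","sauce","mug"):
  for r in manip.cut_out(q,"top")[:1]: print(q,r["conf"],np.round(mask_axis(c,r["pixels"],.01),3))
E
```

```text
top net: [[0.618, 0.146, 95.707, 48.999, -0.004], [0.506, 0.141, 92.319, 42.955, 0.047], [0.512, 0.044, 89.704, 38.545, -0.009], [0.622, 0.047, 95.546, 46.343, -0.007], [0.472, -0.518, 249.744, 72.244, 0.117], [0.575, 0.068, 429.596, 273.396, -1.519]]
[0.621, 0.047, 94.468, 44.586, 0.043]
[0.617, 0.147, 93.069, 46.413, -0.004]
[0.512, 0.044, 89.705, 43.681, -0.007]
[0.504, 0.143, 92.517, 46.283, -0.004]
wrist [ 83.5 382. ] [ 16  21 120] angle 1.215 resid [-730.4  226.6]
top [155.  190.5] [11 10 91] angle 0.905 resid [-0.2 -0.1]
side [239.  238.5] [11 12 97] angle 0.910 resid [-0.2 -0.7]
0.82 [269.4, 195.8] (0.5526909790039063, -0.09045207977294922, 54.2763786315918, 54.19123077392578, -63.21426963806152)
0 [[283.5, 231.8], [271.3, 201.5]]
0.37 [[271.3, 233.9], [271.3, 201.5]]
3.2 [[260.4, 168.9], [271.3, 201.5]]
turn 0.001 then x 0.07 y -0.16 z 14.20 cm | pos [ 0.5587 -0.091   0.25  ] q6 -1.63->~-1.42
spatula 0.64 [  0.51    0.405 238.017  58.325   5.271]
bowl 0.81 [  0.757  -0.206 123.283 122.325  -0.797]
sauce 0.56 [  0.721  -0.38   86.612  62.643 -45.7  ]
mug 0.75 [  0.346   0.209 104.768  91.898  42.973]
```

View pics/w6.png

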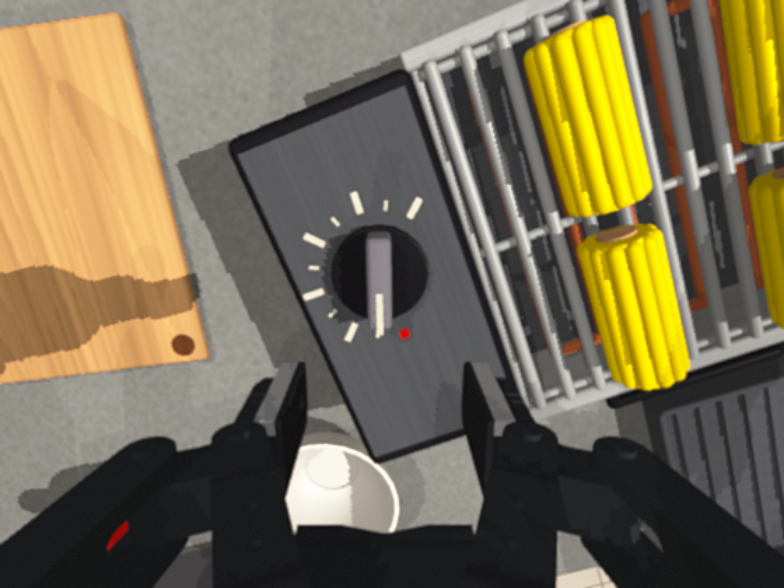

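Everything else is in place: all corn flat on the grate, lever ≈ 0.905, spatula in the rest. The bar stands vertical between the fingers (269-271 px), so the pointer is at 0.37. I grip the knob.

arm_command --series '[0,0,4,0,4,0,0,4,0,4,0,0,3,0,4,0,0,1.6,0,4,0,0,1,0,4,0,0,0,0,4,0,0,0,0,0.5,0,0,0,0,0.5,0,0,0,0,0.5,0,0,0,0,0.5,0,0,0,0,0.5,0,0,0,0,0.5]'

```text
time_s: 46.33
position: [0.5597, -0.0939, 0.1161]
eef_rot: [[-0.95, 0.313, 0.002], [0.313, 0.95, -0.004], [-0.003, -0.003, -1.0]]
ft_force: [-3.0, -4.6, 1.9]
width: 0.152
grip_force: 60.2
```

arm_command --series '[0,0,0,0.118,0.5,0,0,0,0.118,0.5,0,0,0,0.118,0.5,0,0,0,0.118,0.5,0,0,0,0.118,0.5,0,0,0,0.118,0.5,0,0,0,0.118,0.5,0,0,0,0.118,0.5,0,0,0,0.118,0.5,0,0,0,0.118,0.5,0,0,0,0.118,0.5,0,0,0,0.118,0.5]'

```text
time_s: 47.33
position: [0.5576, -0.0955, 0.1161]
eef_rot: [[0.168, 0.986, -0.003], [0.986, -0.168, -0.006], [-0.007, -0.002, -1.0]]
ft_force: [-12.4, -9.5, 7.3]
width: 0.148
grip_force: 61.1
```

arm_command --series '[0,0,0,0.118,0.5,0,0,0,0.118,0.5,0,0,0,0.118,0.5,0,0,0,0.118,0.5,0,0,0,0.118,0.5,0,0,0,0.118,0.5,0,0,0,0.118,0.5,0,0,0,0.118,0.5,0,0,0,0.118,0.5,0,0,0,0.118,0.5,0,0,0,0,0.5,0,0,0,0,0.5]'

```text
time_s: 48.33
position: [0.5558, -0.094, 0.1161]
eef_rot: [[0.974, 0.225, -0.008], [0.225, -0.974, -0.003], [-0.009, 0.001, -1.0]]
ft_force: [-18.7, -4.3, 13.8]
width: 0.146
grip_force: 61.9
```

```bash
python3 - <<'E'
from h import *
s=manip.state(); print(s["width"],s["grip_force"],s["ft_force"]); plan(*gw(-.015,-.184),.114,G[2]-3.2+np.pi)
E
```

```text
0.14574836214911221 61.886197328567505 [-18.68319032  -4.26838178  13.76234116]
turn 0.234 then x 0.18 y -0.18 z 0.21 cm | pos [ 0.5558 -0.094   0.1161] q6 0.97->~1.41
```

arm_command --series '[-0.1,0,0,0.117,0.5,0,0,0,0.117,0.5,0,0,0,0,0.5,0,0,0,0,0.5]'

```text
time_s: 48.67
position: [0.5556, -0.0935, 0.116]
eef_rot: [[1.0, -0.007, -0.006], [-0.007, -1.0, -0.002], [-0.006, 0.002, -1.0]]
ft_force: [-15.0, -2.3, 11.2]
width: 0.149
grip_force: 61.6
```

```bash
python3 - <<'E'
from h import *
plan(*gw(-.015,-.184),.114,G[2]-3.2+np.pi); print(manip.state()["ft_force"])
E
```

```text
turn 0.000 then x 0.20 y -0.13 z 0.20 cm | pos [ 0.5556 -0.0935  0.116 ] q6 1.20->~1.41
[-14.97339734  -2.32807892  11.15817942]
```

arm_command --series '[0,0,0,0,2.5,0,0,0,0,4,0,0,0,0,4,0,0,0,0,4,0,0,-2,0,4,0,0,-4,0,4,0,0,-4,0,4,0,0,-4,0,4,-4,0,-1,0,4,-4,0,0,0,4,0,0,0,0,4,0,0,0,0,4]'

```text
time_s: 49.67
position: [0.4765, -0.0914, 0.2638]
eef_rot: [[1.0, -0.008, 0.001], [-0.008, -1.0, -0.0], [0.001, 0.0, -1.0]]
ft_force: [0.3, -0.3, 0.4]
width: 0.464
grip_force: 0.0
```

```bash
python3 - <<'E'
from h import *
c=manip.capture("wrist"); save(c,"w7.png",1.4)
for a in (3,3.2,3.4): print(a,(1.4*proj(c,[[*gw(-.015+.027*np.cos(-a),-.184+.027*np.sin(-a)),.135],[*gw(-.015,-.184),.135]])).round(1).tolist())
corns("top",.122); ball()
t=manip.capture("top")
for r in manip.cut_out("spatula","top")[:1]: print(r["conf"],np.round(mask_axis(t,r["pixels"],.01),3))
print(manip.state()["position"])
E
```

```text
3 [[393.7, 187.2], [384.0, 137.0]]
3.2 [[384.0, 188.2], [384.0, 137.0]]
3.4 [[374.3, 187.2], [384.0, 137.0]]
top net: [[0.617, 0.147, 94.095, 44.515, 0.05], [0.512, 0.039, 95.529, 46.753, 0.064], [0.508, 0.368, 220.109, 53.948, 0.094], [0.737, -0.198, 115.576, 113.946, 1.557], [0.505, 0.141, 89.903, 43.722, -0.004], [0.622, 0.047, 95.97, 47.704, 0.055]]
[0.621, 0.047, 94.575, 44.716, 0.047]
[0.617, 0.147, 93.069, 46.413, -0.004]
[0.511, 0.041, 93.167, 44.608, 0.064]
[0.504, 0.143, 92.518, 46.272, -0.004]
wrist [272.   42.5] [ 7  8 52] angle 0.000 resid [ 466.6 -169.8]
top [155.  190.5] [11 10 89] angle 0.905 resid [-0.2 -0.1]
side [239.  238.5] [11 12 96] angle 0.910 resid [-0.2 -0.7]
0.79 [  0.511   0.405 241.015  63.857   5.511]
[ 0.47839254 -0.09189363  0.26368589]
```

View pics/w7.png

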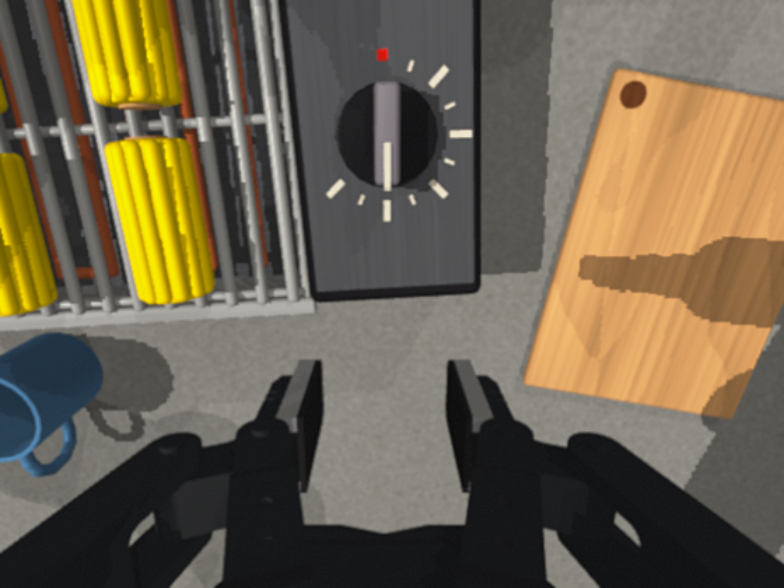

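The pointer (387,185) lines up with the 200 mark (387,210). Corn, lever and spatula are all as required, so I hand in.

```bash
python3 -c "
from plant import manip
print(manip.finish_job())"
```

```text
the job is handed in; nothing more can be done
None
```

The job is handed in with no verdict returned; my last pictures showed all four corn pieces flat on the grate, the spatula in the rest, the lever at about 0.91 rad (fourth mark) and the thermostat at 200.

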